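Click the rotor sleeves onto the clip rail in size order

ROBOT

A 7-joint arm with a two-finger parallel gripper is mounted at the origin on a cart in front of the work surface, level with it; the furniture and walls round the work are solid. World frame = base frame: x ahead of the robot, y to its left, z up, the work surface at z = 0. Lengths are in m, angles in rad, forces in N, time in s.
With the tool pointing down it reaches from about 0.4 to 0.85 m from the base axis. Payload 10.4 kg.
Tool frame: the origin (TCP) lies midway between the tips of the shut fingers; the grasp point (between the pads) lies 19 mm behind it; z points along the fingers, x is the direction in which the jaws open and shut, and the axes are right-handed (so a half turn about z gives the same grasp; the last joint's range is limited). The gripper opens to 87 mm and grips with 3 to 60 N. Pads are 19 mm wide; open, the fingers measure 117 mm over their backs; the gripper's body (75 mm by 190 mm) begins 51 mm behind the grasp point.
Start: joints at [-1.371, 0.332, -0.065, 1.46, 0.022, 1.35, -0.088], TCP at [0.138, 0.61, 0.223] pointing down, gripper open.
Joint ranges: [-2.6, 2.6], [-0.5, 2.12], [-1.47, 1.34], [0.16, 2.42], [-1.27, 4.41], [0.06, 2.06], [-2.6, 2.6]. Speed limits (rad/s): [2.22, 2.22, 2.79, 2.79, 3.14, 3.14, 3.14].

INTERFACE

Orientations are given as a unit quaternion [x, y, z, w].
In Python, from bench import r gives the robot as it stands. The module is installed in compiled form; this text tells all that it offers.
- The arm moves only by the tool play_rows, never from a script. Its argument "commands" is a list of rows, each a list of 7 numbers: the shift along the world's x, y, z in cm, then the turn, a rotation vector about the world's x, y, z in rad, then the finger opening in cm, from 0 to 8.7. A call has 1 to 20 rows; each row shifts and turns the commanded pose from where the row before left it; what a row does not reach is not made up. A row lasts 1/8 s, in which the tool goes at most 62.5 mm and 10.7 degrees, less where a joint would pass 70% of its speed; a pose out of reach is approached as far as the arm can. A call is refused whole if a number of a shift passes 6.25 or a number of a turn 0.188, either way. A call with a gripper value outside its range is refused whole. The fingers move at their own pace and stop on an object; "grip_force" is the grip in N (left out, the last holds). Time passes only in rows, so rows that do not move let the fingers close. It gives the time, the measured TCP pose, the force and the opening at its end, in the units of the state.
- r.read_state(): the state, without advancing time (a new reading comes with each control period).
- r.camera(name): name is "scene" or "top" or "wrist"; returns a dict with "img" (384x512x3 uint8, red, green, blue), "K" (3x3 intrinsics, pixels), "camera_from_world" (4x4, takes a point from world to camera coordinates). Camera axes: x right, y down, z forward; pixel columns grow to the right and rows downward; lengths in m; the calibration is good to about 2 mm. The wrist camera is an equidistant fisheye: a pixel r from the principal point sees the ray r / f radians off the axis. A picture is of the moment at which its call begins. There is no depth.
- r.close_job(): hands the job in, once; it reports no verdict.
The state is a dict: "time": time; "joint_positions": joint angles; "joint_vel": joint speeds; "joint_torque": joint torques, N m; "ee_pos": TCP position; "eef_rot": TCP orientation; "ft_force": force on the tool from outside, world axes, zero at the start; "torque": the same for the moment, N m; "width": finger opening in m.
Only numpy, scipy, OpenCV 4.12 (cv2) and the standard library are available. Lean on these libraries where they do the work, as an engineer would, in place of code of your own. Each camera call takes 0.05 s, during which the arm holds its last target. There are 200 camera calls.

TASK

The dark clip rail on the bench already carries the narrowest and the widest aluminium rotor sleeve at its ends. Pick up the two loose sleeves and press each one upright onto one of the two empty spring clips between them until it clicks fully down onto the rail, so that the four sleeves stand in order of size along the rail, then let go.

Things in the scene. Friction and masses are not known exactly. Their poses are not given: they have to be found in the camera images.
- sleeve_38_center (a point): The narrower loose sleeve: a round aluminium tube, 38 mm outside diameter, 55 mm tall, about 0.1 kg, standing upright on the bench; grip it across its diameter at any yaw. The point is its centre, 27.5 mm above its foot; z is its upright axis. Bore 26 mm, but 21 mm in the lowest 6 mm (a lip that the clip grips).
- sleeve_50_center (a point): The wider loose sleeve: alike, but 50 mm outside diameter and about 0.18 kg; 55 mm tall, same bore and lip, standing upright on the bench. The point is its centre, 27.5 mm above its foot; z is its upright axis.
- clip_small (a point): Empty spring clip next to the narrowest (30 mm, fixed) sleeve on the rail, a dark bar 44 mm wide, 340 long, 14 tall, fixed to the bench. Point: on the clip's axis at the rail's top face; x across the rail, y along it to the 30 mm sleeve, z up. Four spring wires stand 31 mm above the rail, 10 mm across at the tip, 25 mm at a bulge 14.5 mm up. End sleeves are 55 mm tall.
- clip_large (a point): The other empty clip, alike, 85 mm away, next to the widest (62 mm, fixed) sleeve; point and axes likewise. An unpressed sleeve rests on the wires, its foot 10 to 15 mm above the rail; pushed straight down with some 10 to 15 N it snaps past the bulge until its foot is on the rail (centre 27.5 mm above this point) and stays.
Mind the look-alikes: they are no part of the job. What is shaped like the part that bears sleeve_38_center but orange or pink is not meant.

How it is judged:
By the outcome, as a careful person would: the job done as asked, in the order asked, and still so for the second after the job is handed in, with the robot touching nothing.
It also fails if it takes over 58 s, if anything falls off the work surface, if the arm or the gripper's body presses on something with over 40 N, if the wrist force passes 120 N, or if a joint passes its speed limit or range.

## Working session

There is one attempt and no reset: what is moved stays moved. The work goes in short steps, Python scripts to look and compute and a tool call to move; the robot and the scene stay as the last step left them, time stands still between calls to the robot, and variables do not carry over. Pictures are saved under pics/ and viewed, about 8 in all and at most 12, crops included, and the job is handed in when it is done.

Besides the shell and the picture viewer there is one more tool, called after ">>>" as a command line: name --pt "numbers of a row" for each row, then --argument value for the rest. play_rows: Moves the arm, as the interface text tells. Its arguments: {"type":"object","properties":{"commands":{"type":"array","items":{"type":"array","items":{"type":"number"}}},"grip_force":{"type":"number"}},"required":["commands"]}

```bash
mkdir -p pics
cat > h.py <<'E'
import numpy as np, cv2
from bench import r
def ray(c,u,v,fish=False):
    K=np.array(c["K"]);T=np.array(c["camera_from_world"])
    x=(u-K[0,2])/K[0,0];y=(v-K[1,2])/K[1,1]
    if fish:
        t=np.hypot(x,y);d=np.array([x/t*np.sin(t),y/t*np.sin(t),np.cos(t)]) if t>1e-9 else np.array([0,0,1.])
    else: d=np.array([x,y,1.])
    R=T[:3,:3];return -R.T@T[:3,3],R.T@d
def onplane(c,u,v,z,fish=False):
    o,d=ray(c,u,v,fish);return o+d*(z-o[2])/d[2]
def proj(c,p,fish=False):
    K=np.array(c["K"]);T=np.array(c["camera_from_world"]);q=T[:3,:3]@np.array(p)+T[:3,3]
    if fish:
        n=np.hypot(q[0],q[1]);t=np.arctan2(n,q[2]);x,y=q[0]/n*t,q[1]/n*t
    else: x,y=q[0]/q[2],q[1]/q[2]
    return K[0,0]*x+K[0,2],K[1,1]*y+K[1,2]
def save(c,n): cv2.imwrite("pics/"+n+".png",cv2.cvtColor(c["img"],cv2.COLOR_RGB2BGR))
E
python3 - <<'E'
from h import *
for n in("top","scene"):
    c=r.camera(n);save(c,n+"0");np.save(n+"0.npy",c,allow_pickle=True);print(n,ray(c,256,192)[0].round(3),np.array(c["K"])[0,0])
print(r.read_state())
E
```

```text
top [0.323 0.07  1.023] 367.32357194463054
scene [-0.004 -0.567  0.711] 474.30673056509
{'time': 0.1, 'joint_positions': array([-1.37057847,  0.33277268, -0.06474929,  1.460819  ,  0.02158167,
        1.34983293, -0.0885007 ]), 'joint_vel': array([ 0.00011026, -0.00097763, -0.00153894, -0.00037706, -0.00208617,
       -0.00126392, -0.00169758]), 'joint_torque': array([ 1.67676732e-03, -6.24543285e+01,  2.48300418e-02, -3.90714490e+01,
       -6.14007586e-02,  3.66096559e-02,  6.42891905e-05]), 'ee_pos': array([0.13800926, 0.60925779, 0.22187437]), 'eef_rot': array([ 7.81319240e-01,  6.24131334e-01, -4.40049775e-04,  3.60464066e-04]), 'ft_force': array([ 0.02481077,  0.1522855 , -0.54342853]), 'torque': array([ 0.04174377,  0.03588816, -0.03629573]), 'width': 0.08728002307938859}
```

View pics/top0.png

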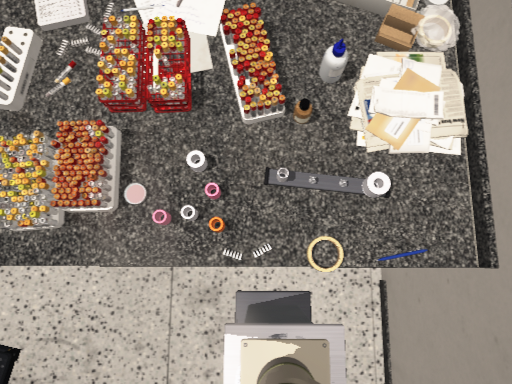

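View pics/scene0.png

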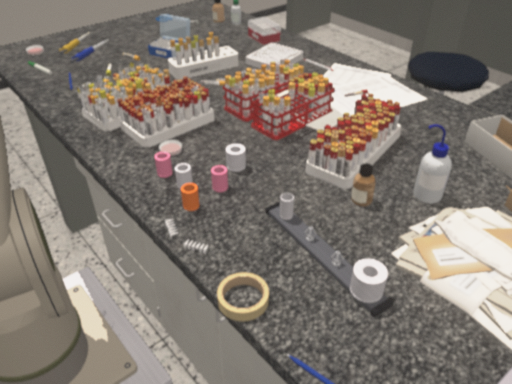

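The top view shows the loose 50 mm sleeve at about (196,159) and the 38 mm one at (188,212). The pink and orange ones are decoys. The clips are at about (313,180) and (344,184), with the 30 mm end sleeve at (283,174) and the 62 mm one at (379,183).

```bash
cat > m.py <<'E'
from h import *
c=np.load("top0.npy",allow_pickle=True).item()
hsv=cv2.cvtColor(c["img"],cv2.COLOR_RGB2HSV)
def blob(u,v,w,mask):
    m=np.zeros_like(mask);m[v-w:v+w,u-w:u+w]=mask[v-w:v+w,u-w:u+w]
    k=max(cv2.findContours(m,cv2.RETR_EXTERNAL,cv2.CHAIN_APPROX_NONE)[0],key=cv2.contourArea)
    return cv2.minEnclosingCircle(k)
br=((hsv[...,1]<60)&(hsv[...,2]>130)).astype('uint8')
for n,u,v,w,z in(("s50",196,159,15,.055),("s38",188,212,12,.055),("e30",283,174,10,.069),("e62",379,183,18,.069)):
    (a,b),R=blob(u,v,w,br);p=onplane(c,a,b,z);print(n,round(a,1),round(b,1),"diam mm",round(2*R/367.3*(1.023-z)*1000,1),p.round(4))
for n,u,v in(("cs",313,180),("cl",344,184)): print(n,onplane(c,u,v,.04).round(4))
col=((hsv[...,1]>90)).astype('uint8')
for n,u,v in(("pinkA",161,216),("pinkB",212,191),("orange",216,224)):
    (a,b),R=blob(u,v,13,col);print(n,onplane(c,a,b,.055).round(4),R)
v=cv2.resize(c["img"][130:250,130:400],None,fx=2.9,fy=2.9,interpolation=cv2.INTER_CUBIC);save(dict(img=v),"topcrop")
E
python3 m.py
```

```text
s50 194.9 160.6 diam mm 62.1 [0.5833 0.2443 0.055 ]
s38 188.3 213.3 diam mm 47.5 [0.439  0.2565 0.055 ]
e30 282.5 174.5 diam mm 38.3 [0.5425 0.007  0.069 ]
e62 375.5 184.0 diam mm 77.1 [ 0.518  -0.2391  0.069 ]
cs [ 0.5342 -0.0782  0.04  ]
cl [ 0.5234 -0.1626  0.04  ]
pinkA [0.4313 0.333  0.055 ] 5.175387859344482
pinkB [0.5047 0.1968 0.055 ] 4.953968048095703
orange [0.4101 0.1813 0.055 ] 8.698628425598145
```

View pics/topcrop.png

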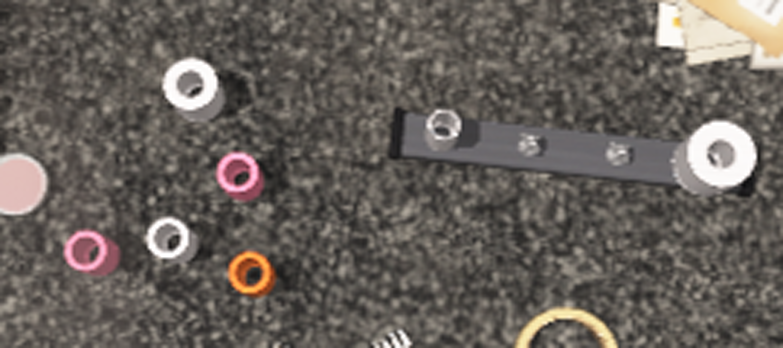

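>>> play_rows --pt "2.5 -2.9 0 0 0 -0.12 8.7" --pt "2.5 -2.9 0 0 0 -0.12 8.7" --pt "2.5 -2.9 0 0 0 -0.12 8.7" --pt "2.5 -2.9 0 0 0 -0.12 8.7" --pt "2.5 -2.9 0 0 0 -0.12 8.7" --pt "2.5 -2.9 0 0 0 -0.12 8.7" --pt "2.5 -2.9 0 0 0 -0.12 8.7" --pt "2.5 -2.9 0 0 0 -0.12 8.7" --pt "2.5 -2.9 0 0 0 -0.12 8.7" --pt "2.5 -2.9 0 0 0 -0.12 8.7" --pt "2.5 -2.9 0 0 0 -0.12 8.7" --pt "2.5 -2.9 0 0 0 -0.12 8.7" --pt "0 0 0 0 0 0 8.7" --pt "0 0 0 0 0 0 8.7"

```text
time: 1.85
ee_pos: [0.4375, 0.2621, 0.2223]
eef_rot: [0.999, -0.045, -0.0, 0.0]
ft_force: [-0.4, 0.1, 0.0]
width: 0.0868
```

Run:
```python
from h import *
c=np.load("top0.npy",allow_pickle=True).item()
P={n:onplane(c,u,v,z) for n,u,v,z in(("s50",195.5,158.6,.055),("s38",187.9,211.7,.055),("e30",283.1,173.4,.069),("e62",379,183.1,.069),("cs",313.1,180,.035),("cl",343.1,183.1,.035))}
for n in P: print(n,P[n].round(4))
d=(P["e30"]-P["e62"])[:2];print(np.linalg.norm(d),np.degrees(np.arctan2(-d[0],d[1])))
w=r.camera("wrist");save(w,"w0");np.save("w0.npy",w,allow_pickle=True)
s=r.read_state();print(s["time"],s["ee_pos"],s["eef_rot"],w["K"],ray(w,256,192,1))
for n in("s50","s38"): print(n,proj(w,P[n],1))
```

```text
s50 [0.5889 0.2428 0.055 ]
s38 [0.4433 0.2577 0.055 ]
e30 [0.5455 0.0054 0.069 ]
e62 [ 0.5204 -0.2485  0.069 ]
cs [ 0.5352 -0.0792  0.035 ]
cl [ 0.527  -0.1614  0.035 ]
0.2551989666586262 -5.635183681146306
1.9 [0.43729001 0.26249718 0.22234917] [ 9.98996573e-01 -4.47859181e-02 -2.61001075e-04  4.67911060e-06] [[297.31863964   0.         257.7598198 ]
 [  0.         297.31863964 192.25376152]
 [  0.           0.           1.        ]] (array([0.44362712, 0.33550401, 0.3852406 ]), array([-0.03236357, -0.26743496, -0.96303226]))
s50 (np.float64(384.3045957497638), np.float64(181.72554273176976))
s38 (np.float64(264.2667965866666), np.float64(179.53432841739792))
```

View pics/w0.png

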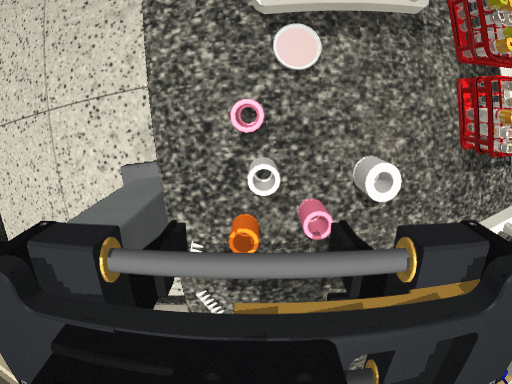

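>>> play_rows --pt "0.55 -0.45 0 0 0 -0.01 8.7" --pt "0 0 -3 0 0 0 8.7" --pt "0 0 -3 0 0 0 8.7" --pt "0 0 -3 0 0 0 8.7" --pt "0 0 -3 0 0 0 8.7" --pt "0 0 -3 0 0 0 8.7" --pt "0 0 -3 0 0 0 8.7" --pt "0 0 -1.5 0 0 0 8.7" --pt "0 0 -1.3 0 0 0 8.7" --pt "0 0 0 0 0 0 8.7" --pt "0 0 0 0 0 0 3.0" --pt "0 0 0 0 0 0 3.0" --pt "0 0 0 0 0 0 3.0" --pt "0 0 0 0 0 0 3.0" --pt "0 0 0 0 0 0 3.0" --pt "0 0 0 0 0 0 3.0" --pt "0 0 0 0 0 0 3.0" --pt "0 0 0 0 0 0 3.0" --grip_force 50

```text
time: 4.15
ee_pos: [0.4437, 0.2571, 0.0146]
eef_rot: [0.999, -0.051, 0.0, -0.0]
ft_force: [0.4, -1.1, -0.3]
width: 0.0354
```

>>> play_rows --pt "0 0 2 0 0 0 3.0" --pt "0 0 3 0 0 0 3.0" --pt "0 0 4 0 0 0 3.0" --pt "0 0 3 0 0 0 3.0" --pt "0 0 0 0 0 0 3.0"

```text
time: 4.78
ee_pos: [0.4446, 0.2578, 0.1365]
eef_rot: [0.999, -0.051, 0.001, -0.001]
ft_force: [-0.2, -0.4, -1.0]
width: 0.0353
```

Run:
```python
from h import *
w=r.camera("wrist");save(w,"w1");np.save("w1.npy",w,allow_pickle=True)
s=r.read_state();p=s["ee_pos"];print(s["time"],p,s["ft_force"],s["width"])
print(proj(w,p,1),proj(w,p+[0,0,.0414],1))
```

```text
4.825 [0.44377692 0.25730431 0.13490517] [-0.28534034  0.43706073 -2.01673185] 0.03516220739212243
(np.float64(257.918394283311), np.float64(236.9784572758036)) (np.float64(258.0433943827292), np.float64(272.02844144276526))
```

View pics/w1.png

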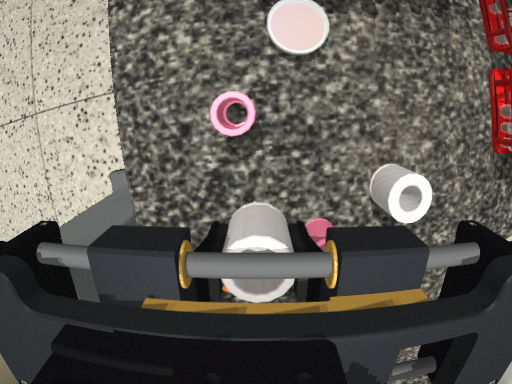

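>>> play_rows --pt "0.9 -4.2 0.2 0 0 0 3.0" --pt "0.9 -4.2 0.2 0 0 0 3.0" --pt "0.9 -4.2 0.2 0 0 0 3.0" --pt "0.9 -4.2 0.2 0 0 0 3.0" --pt "0.9 -4.2 0.2 0 0 0 3.0" --pt "0.9 -4.2 0.2 0 0 0 3.0" --pt "0.9 -4.2 0.2 0 0 0 3.0" --pt "0.9 -4.2 0 0 0 0 3.0" --pt "0.9 -4.2 0 0 0 0 3.0" --pt "0.9 -4.2 0 0 0 0 3.0" --pt "0 0 0 0 0 0 3.0" --pt "0 0 0 0 0 0 3.0"

```text
time: 6.32
ee_pos: [0.5329, -0.1624, 0.1472]
eef_rot: [0.999, -0.051, -0.001, -0.0]
ft_force: [0.2, 0.5, -1.1]
width: 0.0353
```

Run:
```python
from h import *
w=r.camera("wrist");save(w,"w2");np.save("w2.npy",w,allow_pickle=True)
s=r.read_state();p=s["ee_pos"];print(s["time"],p,s["eef_rot"],s["width"])
for q in([.5371,-.0792,.045],[.5371,-.0792,.014],[.5455,.0054,.069]):print(proj(w,q,1))
```

```text
6.375 [ 0.53312768 -0.16183029  0.14750063] [ 9.98725905e-01 -5.04560759e-02 -8.48926086e-04 -1.74515243e-04] 0.035097151484718404
(np.float64(254.39022669094905), np.float64(100.25554391550455))
(np.float64(254.86802905633203), np.float64(101.37382311201222))
(np.float64(253.68612031977082), np.float64(-0.14720406523491647))
```

View pics/w2.png

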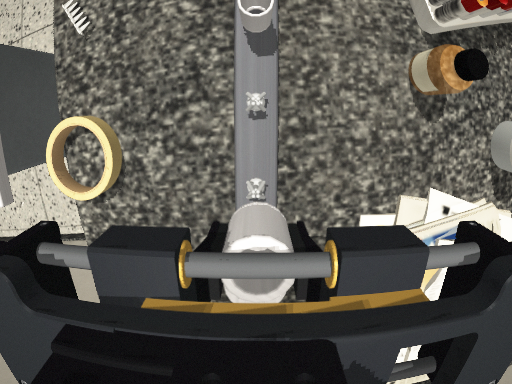

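Run:
```python
from h import *
w=np.load("w2.npy",allow_pickle=True).item()
for u,v,z in((256,101,.04),(257,187.5,.04),(256,101,.014),(257,187.5,.014)):print(onplane(w,u,v,z,1).round(4))
print(np.round([proj(w,np.array([.5331,-.1618,.1475])+[.019*np.cos(a),.019*np.sin(a),.0404],1) for a in np.arange(0,6.2,1.5708)]))
```

```text
[ 0.5384 -0.0798  0.04  ]
[ 0.5311 -0.1597  0.04  ]
[ 0.5382 -0.0789  0.014 ]
[ 0.5302 -0.1665  0.014 ]
[[300. 267.]
 [255. 235.]
 [220. 274.]
 [263. 303.]]
```

>>> play_rows --pt "0.2 2.8 0 0 0 0 3.0" --pt "0.2 2.8 0 0 0 0 3.0" --pt "0.1 2.65 0 0 0 0 3.0" --pt "0 0 -2 0 0 0 3.0" --pt "0 0 -3 0 0 0 3.0" --pt "0 0 -2 0 0 0 3.0" --pt "0 0 -1 0 0 0 3.0" --pt "0 0 0 0 0 0 3.0" --pt "0 0 0 0 0 0 3.0"

```text
time: 7.5
ee_pos: [0.5391, -0.0803, 0.0693]
eef_rot: [0.999, -0.051, 0.001, -0.0]
ft_force: [0.3, -0.9, -0.4]
width: 0.0355
```

Run:
```python
from h import *
c=r.camera("scene");a=cv2.resize(c["img"][170:310,230:400],None,fx=3.5,fy=3.5,interpolation=cv2.INTER_CUBIC);save(dict(img=a),"s1")
print(r.read_state()["ee_pos"],[proj(c,p) for p in([.538,-.0793,.045],[.538,-.0793,.014])])
```

```text
[ 0.53916907 -0.08031775  0.06942655] [(np.float64(309.8757366462099), np.float64(227.32397087260185)), (np.float64(308.84224151625176), np.float64(238.1309628809429))]
```

View pics/s1.png

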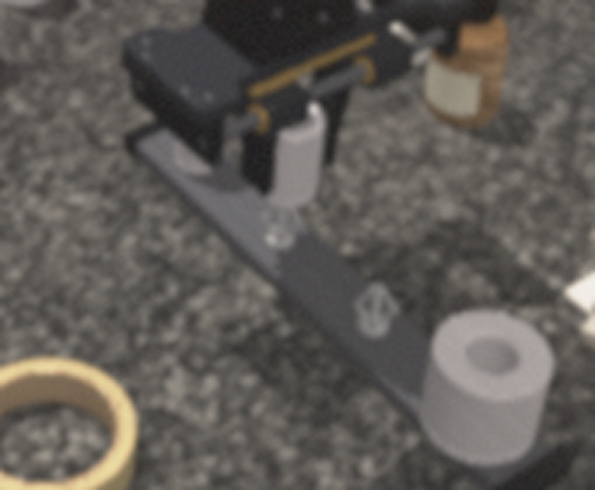

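>>> play_rows --pt "-0.1 0.1 -1 0 0 0 3.0" --pt "0 0 -1 0 0 0 3.0" --pt "0 0 -0.5 0 0 0 3.0" --pt "0 0 -0.4 0 0 0 3.0" --pt "0 0 0 0 0 0 3.0" --pt "0 0 0 0 0 0 3.0" --grip_force 60

```text
time: 8.3
ee_pos: [0.5372, -0.0795, 0.039]
eef_rot: [0.999, -0.051, -0.0, 0.0]
ft_force: [2.6, -1.5, -9.6]
width: 0.0351
```

>>> play_rows --pt "0 0 -0.3 0 0 0 3.0" --pt "0 0 -0.3 0 0 0 3.0" --pt "0 0 -0.3 0 0 0 3.0" --pt "0 0 0 0 0 0 3.0" --pt "0 0 0 0 0 0 3.0"

```text
time: 8.93
ee_pos: [0.5374, -0.0794, 0.0305]
eef_rot: [0.999, -0.051, -0.0, -0.0]
ft_force: [1.1, -0.3, -2.1]
width: 0.0352
```

>>> play_rows --pt "0 0 -0.2 0 0 0 3.0" --pt "0 0 -0.2 0 0 0 3.0" --pt "0 0 -0.1 0 0 0 3.0" --pt "0 0 0 0 0 0 3.0"

```text
time: 9.43
ee_pos: [0.538, -0.0795, 0.0278]
eef_rot: [0.999, -0.051, 0.0, -0.001]
ft_force: [-10.4, 1.6, 29.4]
width: 0.0347
```

>>> play_rows --pt "0 0 0.1 0 0 0 8.7" --pt "0 0 0 0 0 0 8.7" --pt "0 0 0 0 0 0 8.7" --pt "0 0 0 0 0 0 8.7" --pt "0 0 2 0 0 0 8.7" --pt "0 0 5 0 0 0 8.7" --pt "0 0 5 0 0 0 8.7" --pt "0.6 4 0 0 0 0 8.7" --pt "0.6 4 0 0 0 0 8.7" --pt "0.6 4 0 0 0 0 8.7" --pt "0.6 4 0 0 0 0 8.7" --pt "0.6 4 0 0 0 0 8.7" --pt "0.6 4 0 0 0 0 8.7" --pt "0.6 4 0 0 0 0 8.7" --pt "0.6 4 0 0 0 0 8.7" --pt "0 0 0 0 0 0 8.7" --pt "0 0 0 0 0 0 8.7"

```text
time: 11.55
ee_pos: [0.5856, 0.2397, 0.1463]
eef_rot: [0.999, -0.051, -0.0, 0.0]
ft_force: [-0.6, -1.3, -0.2]
width: 0.0869
```

Run:
```python
from h import *
w=r.camera("wrist");t=r.camera("scene")
cv2.circle(w["img"],tuple(int(round(a)) for a in proj(w,[.5889,.2428,.055],1)),2,(255,0,0),-1)
a=cv2.resize(t["img"][170:310,230:400],(0,0),fx=2.74,fy=2.74,interpolation=cv2.INTER_CUBIC)
save(dict(img=np.hstack([w["img"][:,110:440],a[:384]])),"w3")
print(r.read_state()["ee_pos"],r.read_state()["time"])
```

```text
[0.58579077 0.23898484 0.14660882] 11.65
```

View pics/w3.png

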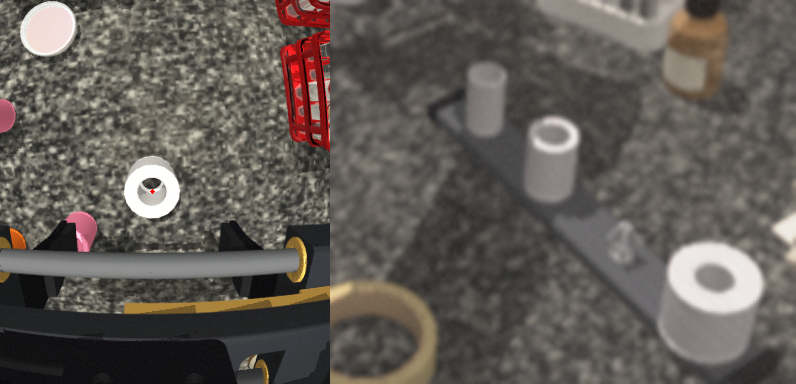

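>>> play_rows --pt "0.3 0.4 -1 0 0 0 8.7" --pt "0 0 -3 0 0 0 8.7" --pt "0 0 -3 0 0 0 8.7" --pt "0 0 -3 0 0 0 8.7" --pt "0 0 -2 0 0 0 8.7" --pt "0 0 -1.2 0 0 0 8.7" --pt "0 0 0 0 0 0 8.7" --pt "0 0 0 0 0 0 4.2" --pt "0 0 0 0 0 0 4.2" --pt "0 0 0 0 0 0 4.2" --pt "0 0 0 0 0 0 4.2" --pt "0 0 0 0 0 0 4.2" --pt "0 0 0 0 0 0 4.2"

```text
time: 13.28
ee_pos: [0.5887, 0.2447, 0.0148]
eef_rot: [0.999, -0.051, 0.0, -0.0]
ft_force: [-0.6, 0.3, 0.9]
width: 0.0487
```

>>> play_rows --pt "0 0 2 0 0 0 4.2" --pt "0 0 4.5 0 0 0 4.2" --pt "0 0 4.5 0 0 0 4.2" --pt "0 0 1.5 0 0 0 4.2" --pt "-0.59 -4.08 0 0 0 0 4.2" --pt "-0.59 -4.08 0 0 0 0 4.2" --pt "-0.59 -4.08 0 0 0 0 4.2" --pt "-0.59 -4.08 0 0 0 0 4.2" --pt "-0.59 -4.08 0 0 0 0 4.2" --pt "-0.59 -4.08 0 0 0 0 4.2" --pt "-0.59 -4.08 0 0 0 0 4.2" --pt "-0.59 -4.08 0 0 0 0 4.2" --pt "-0.59 -4.08 0 0 0 0 4.2" --pt "-0.59 -4.08 0 0 0 0 4.2" --pt "0 0 0 0 0 0 4.2" --pt "0 0 0 0 0 0 4.2"

```text
time: 15.28
ee_pos: [0.5294, -0.1627, 0.1392]
eef_rot: [0.999, -0.051, -0.0, -0.0]
ft_force: [0.6, 0.2, -1.7]
width: 0.0484
```

Run:
```python
from h import *
w=r.camera("wrist");s=r.read_state();p=s["ee_pos"]
for rr in(.025,.013):
  for a in np.arange(0,6.28,.3): cv2.circle(w["img"],tuple(int(round(b)) for b in proj(w,p+[rr*np.cos(a),rr*np.sin(a),.0402],1)),1,(255,0,0),-1)
save(dict(img=w["img"]),"w4");print(p,s["time"],s["width"])
```

```text
[ 0.52967121 -0.16215159  0.13930278] 15.325 0.04842582245607718
```

View pics/w4.png

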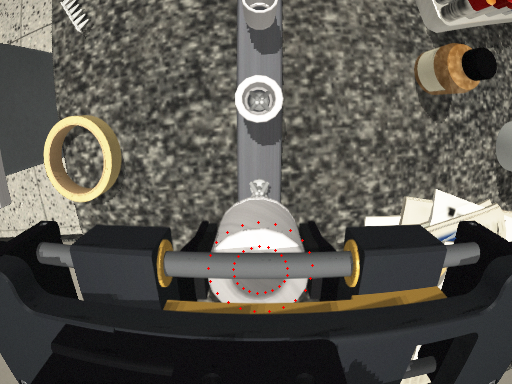

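>>> play_rows --pt "0 0 -2 0 0 0 4.2" --pt "0 0 -3 0 0 0 4.2" --pt "0 0 -2.5 0 0 0 4.2" --pt "0 0 -1 0 0 0 4.2" --pt "0 0 -0.7 0 0 0 4.2" --pt "0 0 -0.4 0 0 0 4.2" --pt "0 0 0 0 0 0 4.2" --pt "0 0 0 0 0 0 4.2"

```text
time: 16.32
ee_pos: [0.5299, -0.1632, 0.044]
eef_rot: [0.999, -0.051, 0.0, -0.0]
ft_force: [0.7, 1.2, -1.3]
width: 0.0484
```

>>> play_rows --pt "0 0 -0.3 0 0 0 4.2" --pt "0 0 -0.3 0 0 0 4.2" --pt "0 0 -0.3 0 0 0 4.2" --pt "0 0 -0.3 0 0 0 4.2" --pt "0 0 -0.2 0 0 0 4.2" --pt "0 0 0 0 0 0 4.2" --pt "0 0 0 0 0 0 4.2"

```text
time: 17.2
ee_pos: [0.5294, -0.1634, 0.0294]
eef_rot: [0.999, -0.051, -0.0, 0.0]
ft_force: [0.1, 1.3, -2.9]
width: 0.0481
```

>>> play_rows --pt "0 0 -0.2 0 0 0 4.2" --pt "0 0 -0.1 0 0 0 4.2" --pt "0 0 0 0 0 0 4.2"

```text
time: 17.58
ee_pos: [0.5299, -0.1635, 0.0281]
eef_rot: [0.999, -0.051, 0.0, -0.001]
ft_force: [-7.5, 4.3, 19.3]
width: 0.0482
```

Bottomed out on the rail. I'll release and retreat straight up.

>>> play_rows --pt "0 0 0.1 0 0 0 8.7" --pt "0 0 0 0 0 0 8.7" --pt "0 0 0 0 0 0 8.7" --pt "0 0 0 0 0 0 8.7" --pt "0 0 2 0 0 0 8.7" --pt "0 0 4 0 0 0 8.7" --pt "0 0 5 0 0 0 8.7" --pt "0 0 4 0 0 0 8.7" --pt "-1 4 0 0 0 0 8.7" --pt "-1 4 0 0 0 0 8.7" --pt "-1 4 0 0 0 0 8.7" --pt "-1 4 0 0 0 0 8.7" --pt "-1 4 0 0 0 0 8.7" --pt "-1 4 0 0 0 0 8.7" --pt "0 0 0 0 0 0 8.7" --pt "0 0 0 0 0 0 8.7"

```text
time: 19.58
ee_pos: [0.47, 0.0757, 0.1784]
eef_rot: [0.999, -0.051, 0.001, -0.0]
ft_force: [-0.3, -0.4, -0.4]
width: 0.0869
```

Run:
```python
from h import *
t=r.camera("scene");p=r.camera("top")
f=lambda i,s:cv2.resize(i,None,fx=s,fy=s,interpolation=cv2.INTER_CUBIC)
a=f(t["img"][170:310,230:400],2.74)[:383];b=f(p["img"][130:250,250:410],2.0)
o=np.zeros((383,a.shape[1]+b.shape[1],3),'uint8');o[:,:a.shape[1]]=a;o[:b.shape[0],a.shape[1]:]=b
save(dict(img=o),"fin");print(r.read_state()["ee_pos"],r.read_state()["time"],r.read_state()["width"])
```

```text
[0.47001384 0.07523427 0.17808485] 19.675 0.08714441009265742
```

View pics/fin.png

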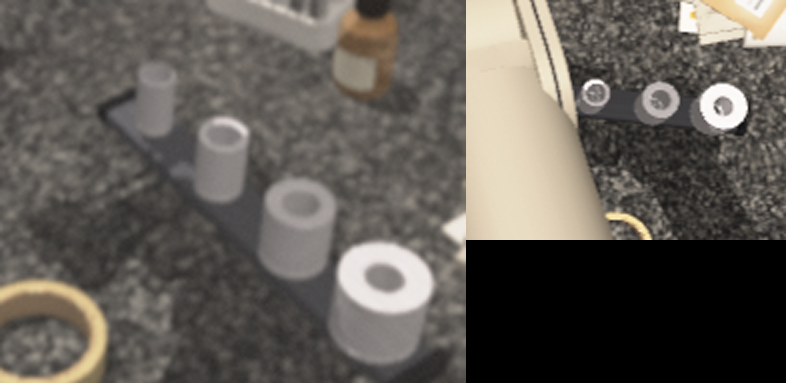

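The scene view shows four sleeves upright and evenly spaced, all foot-down on the rail, sizes 30, 38, 50 and 62. The gripper is clear of them.

```bash
python3 -c "
from bench import r
print(r.close_job())"
```

```text
the job is handed in; nothing more can be done
None
```

Both loose sleeves are on the rail: the 38 mm one on the clip next to the 30 mm sleeve, and the 50 mm one on the clip next to the 62 mm sleeve. The job was handed in at about 20 s.

- **Seating:** each sleeve was pressed down until it met firm resistance at rail height, about 29 N for the 38 mm sleeve and 19 N for the 50 mm one. I then opened the gripper and moved it away.
- **Final picture:** the scene view shows all four sleeves upright, foot-down on the rail and in order 30, 38, 50, 62, with the gripper open and touching nothing. In the top view the arm hid part of the rail, so that picture confirms only three of the four.
- **Readings that differed:** the gripper showed about 35 and 48 mm on the 38 and 50 mm sleeves, which I put down to the pads giving under the grip. The wrist and top cameras placed the clips within about 2–3 mm of each other, inside the slack of the fit.

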